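# Lay out a stripped handset around its housing

## Robot

A 7-joint arm with a two-finger parallel gripper is mounted at the origin on the work surface. World frame = base frame: x ahead of the robot, y to its left, z up, the work surface at z = 0. Lengths are in m, angles in rad, forces in N, time in s.
With the tool pointing down it reaches from about 0.425 to 0.925 m from the base axis. Payload 6.8 kg.
Tool frame: the origin (TCP) lies at the very end of the fingers, on their centre line; the grasp point (between the pads) lies 19 mm behind it (r.hold_point_z is the distance from the TCP to the grasp point, in m); z points along the fingers, y is the line along which they close (so a half turn about z gives the same grasp; the last joint's range is limited). The gripper opens to 88 mm and grips with 3 to 60 N. Pads are 20 mm wide; open, the fingers measure 115 mm over their backs; the gripper's body (75 mm by 178 mm) begins 61 mm behind the grasp point.
Start: joints at [-1.332, 0.477, 0.022, 1.555, -0.011, 1.109, -0.083], TCP at [0.229, 0.635, 0.223] pointing down, gripper open.
Joint ranges: [-2.96, 2.96], [-0.34, 2.1], [-1.41, 1.46], [0.24, 2.44], [-1.37, 4.51], [0.17, 1.92], [-2.96, 2.96]. Speed limits (rad/s): [2.39, 2.39, 3.14, 3.14, 3.14, 3.14, 3.14].

## Interface

Orientations are given as [roll, pitch, yaw] about the fixed x, y, z axes, in that order (R = Rz(yaw) Ry(pitch) Rx(roll)).
In Python, from plant import get_state, optics, workorder, r gives the robot as it stands. The module is installed in compiled form; this text tells all that it offers.
- The arm moves only by the shell command python3 -m jog 'ROWS' [FORCE]. ROWS is JSON, one flat list of numbers, 7 for each row, row after row: the shift along the tool's x, y, z as a fraction of full scale, then the turn, a rotation vector about the tool's x, y, z as a fraction of full scale, then the opening, from 0 (shut) to 1 (fully open). In form: [tx, ty, tz, wx, wy, wz, claw, tx, ty, tz, wx, wy, wz, claw, ...]. A call has exactly 5 rows; each row shifts and turns the commanded pose from where the row before left it, along the tool's axes as they then stand; what a row does not reach is not made up. Full scale, the value 1, is 0.03 m for a shift and 0.08 rad for a turn. A row lasts 1/8 s, in which the tool goes at most 62.5 mm and 10.7 degrees, less where a joint would pass 70% of its speed; a pose out of reach is approached as far as the arm can. A call with a number of a shift or a turn outside -1 to 1 is refused whole. A call with a gripper value outside its range is refused whole. The fingers move at their own pace and stop on an object; FORCE is the grip in N (left out, the last holds). Time passes only in rows, so rows that do not move let the fingers close, or fill a call up. It gives the time, the measured TCP pose, the force, the opening and the grip force at its end, in the units of the state.
- get_state(): the state, without advancing time (a new reading comes with each control period).
- optics.read_camera(name): name is "scene" or "top" or "wrist"; returns a dict with "frame" (480x640x3 uint8, red, green, blue), "range_z" (480x640 float32, m along the optical axis (not along the pixel's ray), 0 where there is no reading), "mtx" (3x3 intrinsics, pixels), "R" (3x3) and "t" (3): a world point X has camera coordinates R X + t; the wrist camera has in their place "mount" (4x4, takes a point from camera to tool coordinates, whose origin is the TCP and whose axes are the flange's). Camera axes: x right, y down, z forward; pixel columns grow to the right and rows downward; lengths in m; the calibration is good to about 2 mm. A picture is of the moment at which its call begins: read the wrist's pose just before it.
- workorder.hand_in(): hands the job in; it is judged then, once.
The state is a dict: "time_s": time; "qpos": joint angles; "qd": joint speeds; "joint_efforts": joint torques, N m; "tool_pos": TCP position; "tool_rot": TCP orientation; "contact_force": force on the tool from outside, world axes, zero at the start; "moment": the same for the moment, N m; "gripper_width": finger opening in m; "finger_force": force on a finger pad.
Only numpy, scipy, OpenCV 4.12 (cv2) and the standard library are available. Lean on these libraries where they do the work, as an engineer would, in place of code of your own. Each camera call takes 0.05 s, during which the arm holds its last target. There are 200 camera calls.

## Task

This handset has been stripped for repair: lay its parts out flat on the mat around the housing, each opposite the bay it came from, face up, centred on that side or end, parallel to that edge and about 20 mm (a finger's width) clear of the housing: the main board along the outside of the board-bay side, the battery along the battery-bay side, the loudspeaker box off the charging-socket end and the twin camera off the camera end. The screening cover goes squarely on top of the fence on the main board. Set the parts down rather than dropping them, and leave the housing, display, screw tin, screwdriver and tip cleaner where they are.

Things in the scene. Friction and masses are not known exactly. Their poses are not given: they have to be found in the camera images.
- housing: Black open tray of a stripped handset on the mat (mat surface z = 0.002), 162 (x) x 76 (y) x 16 mm, loose, 170 g, turned any way. Origin: underside centre, z up. +x end: camera pocket, two round windows. -x end: charging socket and loudspeaker chamber, slotted floor. +y side: narrow board bay, 26 mm wide. -y side: wide battery bay, 41 mm, two pale strips. Bays are 100 mm long.
- board: Main circuit board: long narrow green board 94 (x) x 24 (y) mm, 1.6 mm thick, with a steel screening fence 66 x 24 mm round its chips, centred on it, flat top 6.5 mm above the underside. 32 g. Origin at the centre of its underside, z up. Loose.
- battery: Battery: silver foil block 90 (x) x 38 (y) x 10 mm with a dark end strip and a pale label, 95 g. Underside centre is the origin, z up. Loose.
- cover: Screening cover of the main board: plain cast-aluminium bar-shaped lid 66 (x) x 24 (y) x 6 mm with shallow grooves along its top, 22 g. Origin at the centre of its underside, z up. Loose.
- speaker: Loudspeaker box: black plastic block 56 (x) x 20 (y) x 9 mm with a small steel grille, 18 g. Origin at the centre of its underside, z up. Loose.
- camera: Twin camera module: steel block 42 (x) x 24 (y) x 6.5 mm carrying two round lenses side by side, 11 mm high in all, 20 g. Origin at the centre of its underside, z up. Loose.
- display: Bystander: the handset's black glass display panel, 150 (x) x 72 (y) x 5 mm, lying beyond the housing. Origin at the centre of its underside, z up. Loose.
- tin: Bystander: round aluminium tin of screws, 60 mm across, 18 mm high. Origin at the centre of its underside, z up. Loose.
- driver: Bystander: precision screwdriver with a grey handle, 145 mm long along its x axis (tip at +x), 11 mm thick. Origin at the centre of its underside, z up. Loose.
- cleaner: Bystander: brass-wool soldering-tip cleaner, round black pot 74 mm across, 45 mm high. Origin at the centre of its underside, z up. Loose.
There are look-alikes about, which are no part of the job. Leave any blue look-alike of the speaker alone.

How it is judged:
At the end, for the whole second after the job is handed in: All at rest, face up. Board, battery, loudspeaker and camera lie flat on the mat at their own side or end of the housing: gap 8 to 32 mm, centred within 15 mm, long side parallel to that edge within 0.22 rad. Cover flat on the board's fence, centred within 8 mm, parallel within 0.2 rad (x of board in the frame of housing between -0.015 and 0.015 m and y of board in the frame of housing between 0.058 and 0.082 m and z of board in the frame of housing between -0.004 and 0.004 m and angle between the x axis of each of board, battery and the x axis of housing, either way round below 0.22 rad and angle between each of board, battery, speaker, camera, cover's own z axis and vertical below 0.1 rad and x of battery in the frame of housing between -0.015 and 0.015 m and y of battery in the frame of housing between -0.089 and -0.065 m and z of battery in the frame of housing between -0.004 and 0.004 m and x of speaker in the frame of housing between -0.123 and -0.099 m and y of speaker in the frame of housing between -0.015 and 0.015 m and z of speaker in the frame of housing between -0.004 and 0.004 m and angle between the x axis of each of speaker, camera and the y axis of housing, either way round below 0.22 rad and x of camera in the frame of housing between 0.101 and 0.125 m and y of camera in the frame of housing between -0.015 and 0.015 m and z of camera in the frame of housing between -0.004 and 0.004 m and x of cover in the frame of board between -0.008 and 0.008 m and y of cover in the frame of board between -0.008 and 0.008 m and z of cover in the frame of board between 0.0045 and 0.0085 m and angle between the x axis of cover and the x axis of board, either way round below 0.2 rad and linear speed of each of board, battery, speaker, camera, cover below 0.02 m/s and angular speed of each of board, battery, speaker, camera, cover below 0.2 rad/s); the robot touches nothing.
It fails at once if the housing is shifted by more than 15 mm (distance of housing from where it was at the start of the episode above 0.015 m).
It fails at once if the display, screw tin, screwdriver or tip cleaner is moved by more than 15 mm (distance of any of display, tin, driver, cleaner from where it was at the start of the episode above 0.015 m).
It fails at once if a part is dropped: free of the fingers more than 30 mm above the mat ((height (world z) of board above 0.032 m and contact force between the fingers and board below 0.01 N) or (height (world z) of battery above 0.032 m and contact force between the fingers and battery below 0.01 N) or (height (world z) of speaker above 0.032 m and contact force between the fingers and speaker below 0.01 N) or (height (world z) of camera above 0.032 m and contact force between the fingers and camera below 0.01 N) or (height (world z) of cover above 0.032 m and contact force between the fingers and cover below 0.01 N)).
It also fails if it takes over 112 s, if anything falls off the work surface, if the arm or the gripper's body presses on something with over 40 N, if the wrist force passes 120 N, or if a joint passes its speed limit or range.

## Working session

There is one attempt and no reset: what is moved stays moved. The work goes in short steps, Python scripts to look and compute and a shell command to move; the robot and the scene stay as the last step left them, time stands still between calls to the robot, and variables do not carry over. Pictures are saved under pics/ and viewed, at most 14 in all, crops included, and the job is handed in when it is done.

```bash
mkdir -p pics; python3 - <<'E'
from plant import get_state, optics, r
import cv2,numpy as np,pickle
print(get_state()); print(r.hold_point_z)
for n in ("top","scene"):
    c=optics.read_camera(n); pickle.dump(c,open(n+'.pkl','wb'))
    cv2.imwrite(f'pics/{n}0.png',c['frame'][:,:,::-1]); print(n,c['mtx'],c['R'],c['t'])
c=optics.read_camera("wrist");print(c['mtx'],c['mount'])
E
```

```text
{'time_s': 0.0, 'qpos': array([-1.33211235,  0.47776306,  0.02230935,  1.55643797, -0.01150551,
        1.10928945, -0.08309339]), 'qd': array([-0.00123721, -0.00117518,  0.00075064, -0.0003322 ,  0.00053849,
       -0.00094113,  0.00026523]), 'joint_efforts': array([-3.48707881e-04, -5.82868981e+01,  1.53478537e+00, -2.72605366e+01,
       -5.43753966e-02,  1.73918955e-02,  1.86484563e-04]), 'tool_pos': array([0.22920749, 0.63425862, 0.22171166]), 'tool_rot': array([-3.13982586e+00,  1.11358065e-04,  2.79486166e+00]), 'contact_force': array([-0.31284734, -0.01819143, -0.72166087]), 'moment': array([ 9.95711956e-05, -2.30849970e-02, -5.64383261e-02]), 'finger_force': 0.0, 'gripper_width': 0.0879612724309362}
0.0187
top [[485.41508804   0.         310.37112656]
 [  0.         485.41508804 235.84021522]
 [  0.           0.           1.        ]] [[ 1.05876684e-02 -9.99943015e-01  1.36681863e-03]
 [-9.89180971e-01 -1.06737097e-02 -1.46311579e-01]
 [ 1.46317830e-01  1.97067495e-04 -9.89237612e-01]] [-0.00720856  0.64364154  1.03621896]
scene [[446.81431192   0.         314.42066218]
 [  0.         446.81431192 230.95021974]
 [  0.           0.           1.        ]] [[-0.49594114  0.86834187 -0.00497842]
 [ 0.75267905  0.42700881 -0.50113644]
 [-0.43303192 -0.25228133 -0.86535397]] [ 0.32327432 -0.46299728  1.3120817 ]
[[345.32997137   0.         326.08000663]
 [  0.         345.32997137 236.41902686]
 [  0.           0.           1.        ]] [[ 6.73074930e-05 -9.60218408e-01 -2.79250076e-01  7.65307568e-02]
 [ 9.99999662e-01 -1.64054847e-04  8.05141963e-04 -1.18471579e-03]
 [-8.18924463e-04 -2.79250036e-01  9.60218072e-01 -1.61534465e-01]
 [ 0.00000000e+00  0.00000000e+00  0.00000000e+00  1.00000000e+00]]
```

View pics/top0.png

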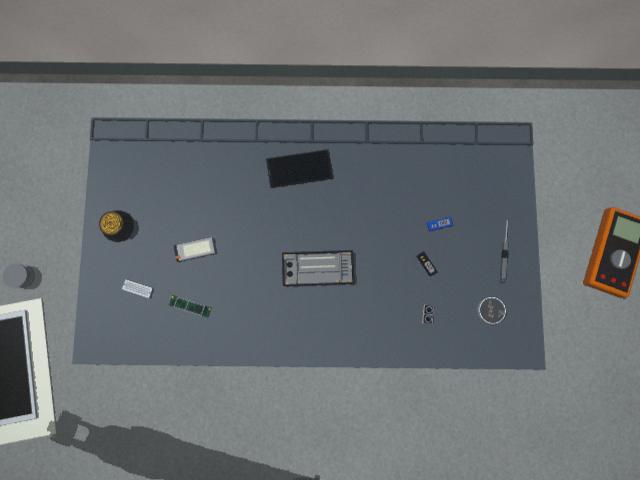

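View pics/scene0.png

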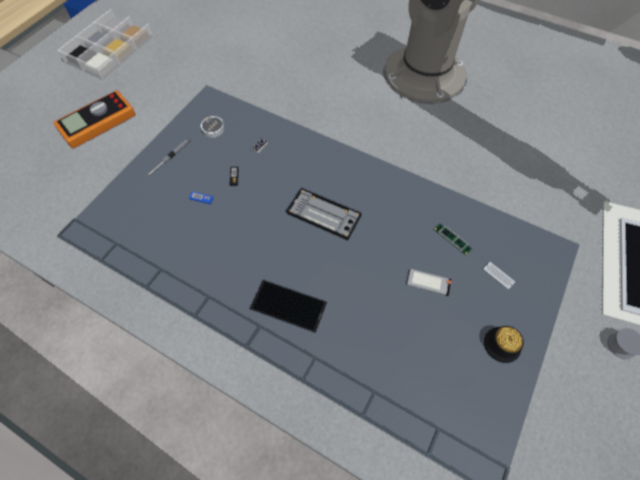

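The top view shows the housing at (318,268), with the round windows at its left end. The battery is at (195,249), the cover at (138,289), the board at (190,306), the black speaker at (427,264) and the camera at (428,314). The blue look-alike is at (440,224). The scene view agrees with this layout.

```bash
cat > h.py <<'E'
import numpy as np,cv2
from scipy.spatial.transform import Rotation as Ro
def cast(c,uv,z,R=None,t=None):
    R=c['R'] if R is None else R; t=c['t'] if t is None else t
    uv=np.atleast_2d(uv).astype(float)
    d=np.c_[uv,np.ones(len(uv))]@np.linalg.inv(c['mtx']).T@R
    o=-R.T@t
    return o+d*((z-o[2])/d[:,2])[:,None]
def wristcam(c,s):
    T=np.eye(4);T[:3,:3]=Ro.from_euler('xyz',s['tool_rot']).as_matrix();T[:3,3]=s['tool_pos']
    M=T@c['mount'];R=M[:3,:3].T
    return R,-R@M[:3,3]
def rect(c,m,z,R=None,t=None):
    "largest blob of mask -> (centre, (long,short), long-axis yaw) on plane z"
    k,_=cv2.findContours(m.astype(np.uint8),cv2.RETR_EXTERNAL,cv2.CHAIN_APPROX_NONE)
    k=max(k,key=cv2.contourArea)
    P=cast(c,k[:,0,:],z,R,t)[:,:2]
    (x,y),(w,h),a=cv2.minAreaRect((P*1000).astype(np.float32))
    if w<h: w,h,a=h,w,a+90
    return np.array([x,y])/1000,(round(w,1),round(h,1)),((np.deg2rad(a)+np.pi/2)%np.pi)-np.pi/2
E
python3 - <<'E'
from h import *
import pickle
c=pickle.load(open('top.pkl','rb'));f=c['frame'].astype(int)
mat=np.median(f[150:360,100:520].reshape(-1,3),0);print(mat)
m=(abs(f-mat).max(2)>22)
m[:146]=0;m[360:]=0;m[:,:95]=0;m[:,525:]=0
m=cv2.morphologyEx(m.astype(np.uint8),cv2.MORPH_CLOSE,np.ones((3,3)))
n,l,st,ce=cv2.connectedComponentsWithStats(m)
for i in range(1,n):
    if st[i,4]>25: 
        q=rect(c,l==i,0.01);u,v=ce[i].astype(int)
        print((u,v),np.round(q[0],3),q[1],round(q[2],3),'r',round(np.hypot(*q[0]),3))
a=c['frame'][240:300,270:365,::-1];b=c['frame'][200:330,400:520,::-1];d=c['frame'][230:325,110:225,::-1]
R=lambda x:cv2.resize(x,(400,290),interpolation=cv2.INTER_CUBIC)
cv2.imwrite('pics/crops.png',np.vstack([np.hstack([R(a),R(b)]),np.hstack([R(d),R(c['frame'][140:200,240:360,::-1])])]))
E
```

```text
[ 85.  94. 103.]
(np.int64(299), np.int64(168)) [0.811 0.027] (151.6, 74.9) -1.408 r 0.811
(np.int64(118), np.int64(225)) [0.668 0.445] (88.1, 73.7) 0.814 r 0.803
(np.int64(439), np.int64(223)) [ 0.681 -0.3  ] (59.6, 23.5) -1.327 r 0.744
(np.int64(506), np.int64(231)) [ 0.665 -0.454] (52.1, 4.4) -0.123 r 0.805
(np.int64(194), np.int64(249)) [0.616 0.265] (96.6, 41.6) -1.359 r 0.67
(np.int64(503), np.int64(261)) [ 0.592 -0.445] (90.4, 16.6) -0.096 r 0.741
(np.int64(318), np.int64(267)) [ 0.576 -0.02 ] (169.3, 79.8) -1.525 r 0.576
(np.int64(426), np.int64(263)) [ 0.588 -0.267] (58.2, 22.6) 0.572 r 0.646
(np.int64(137), np.int64(288)) [0.524 0.392] (72.2, 26.1) 1.284 r 0.654
(np.int64(189), np.int64(306)) [0.485 0.271] (95.6, 25.9) 1.267 r 0.556
(np.int64(491), np.int64(310)) [ 0.484 -0.412] (60.4, 60.3) 0.657 r 0.636
(np.int64(427), np.int64(314)) [ 0.474 -0.268] (41.8, 25.3) -0.094 r 0.544
```

View pics/crops.png

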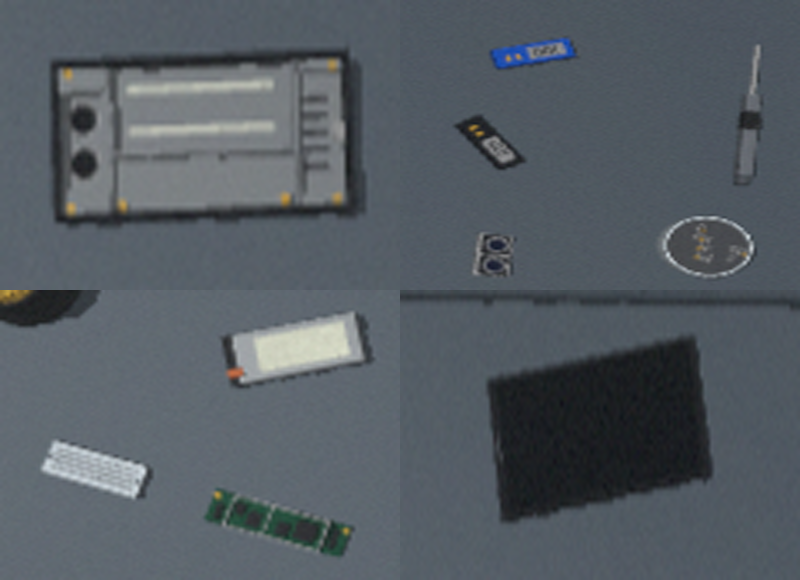

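The crops confirm the layout. The housing's camera end is at +y and the wide battery bay faces away from the robot. The housing centre is about (0.577,-0.018), with its x axis at about 1.616 rad. All parts are face up. I'll turn and move over the left group.

```bash
for i in 1 2 3; do python3 -m jog '[0,0,0,0,0,1,1, 0,0,0,0,0,1,1, 0,0,0,0,0,1,1, 0,0,0,0,0,1,1, 0,0,0,0,0,1,1]' 15 >/dev/null; done
python3 -m jog '[0,0,0,0,0,1,1, 0,0,0,0,0,1,1, 0,0,0,0,0,1,1, 0,0,0,0,0,1,1, 0,0,0,0,0,0,1]'
python3 -m jog '[-0.49,0.85,0,0,0,0,1, -0.49,0.85,0,0,0,0,1, -0.49,0.85,0,0,0,0,1, -0.49,0.85,0,0,0,0,1, -0.49,0.85,0,0,0,0,1]'
python3 -m jog '[-0.49,0.85,0,0,0,0,1, -0.49,0.85,0,0,0,0,1, -0.49,0.85,0,0,0,0,1, -0.49,0.85,0,0,0,0,1, -0.49,0.85,0,0,0,0,1]' >/dev/null
python3 -m jog '[-0.49,0.85,0,0,0,0,1, -0.49,0.85,0,0,0,0,1, -0.49,0.85,0,0,0,0,1, -0.49,0.85,0,0,0,0,1, -0.49,0.85,0,0,0,0,1]' >/dev/null
python3 -m jog '[0,0,0,0,0,0,1, 0,0,0,0,0,0,1, 0,0,0,0,0,0,1, 0,0,0,0,0,0,1, 0,0,0,0,0,0,1]'
cat > go.py <<'E'
import sys,numpy as np
from plant import get_state
def go(x,y,z,yaw,s=None):
    s=s or get_state();p=s['tool_pos'];y0=s['tool_rot'][2]
    d=(y0-yaw+np.pi/2)%np.pi-np.pi/2; yw=y0-d
    e=np.array([x,y,z])-p
    tx=e[0]*np.cos(yw)+e[1]*np.sin(yw);ty=e[0]*np.sin(yw)-e[1]*np.cos(yw)
    print('at',np.round(p,4),round(y0,3),'t',s['time_s'],'| turn wz units %.2f then tx %.2f ty %.2f tz %.2f units'%(d/.08,tx/.03,ty/.03,-e[2]/.03), 'q7 %.2f q1 %.2f'%(s['qpos'][6],s['qpos'][0]))
if __name__=='__main__': go(*map(float,sys.argv[1:]))
E
python3 - <<'E'
from h import *; from plant import *
import pickle
s=get_state();c=optics.read_camera('wrist');R,t=wristcam(c,s)
pickle.dump((s,c),open('w1.pkl','wb'));cv2.imwrite('pics/w1.png',c['frame'][:,:,::-1]);print(s['qpos'])
E
```

```text
time_s: 2.65
tool_pos: [0.2292, 0.6347, 0.2223]
tool_rot: [3.141, 0.001, 1.276]
contact_force: [0.2, 0.4, -0.3]
gripper_width: 0.0878
finger_force: 0.0
time_s: 3.28
tool_pos: [0.3305, 0.5265, 0.2226]
tool_rot: [-3.142, 0.0, 1.277]
contact_force: [-0.4, 0.4, 0.6]
gripper_width: 0.0875
finger_force: 0.0
time_s: 5.15
tool_pos: [0.5306, 0.3128, 0.2227]
tool_rot: [-3.141, -0.0, 1.276]
contact_force: [0.4, 0.9, -1.1]
gripper_width: 0.0877
finger_force: 0.0
[-0.98590034  0.40532249  0.46902041  1.72823687 -0.20629688  1.05702347
 -0.74267136]
```

View pics/w1.png

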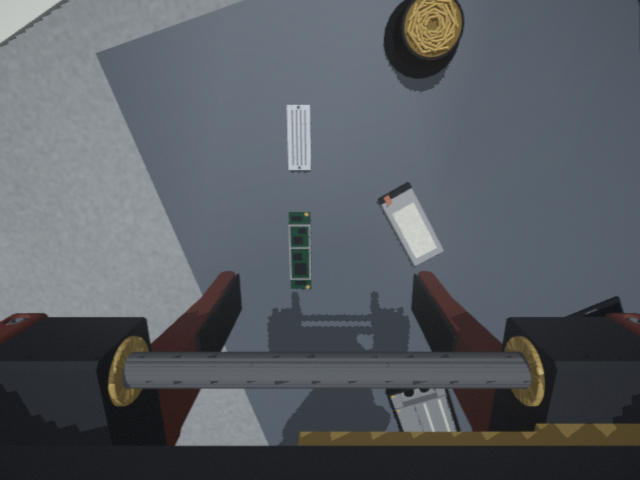

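The wrist view shows the cover at (299,138), the board at (300,250) and the battery at (411,225), all upright and clear of neighbours. Next I'll measure them.

```bash
python3 - <<'E'
from h import *; import pickle
from go import go
s,c=pickle.load(open('w1.pkl','rb'));R,t=wristcam(c,s);f=c['frame'].astype(int)
mat=f[150:250,220:270].reshape(-1,3).mean(0);print(mat)
def win(x0,x1,y0,y1,z,th=25,extra=None):
    m=np.zeros((480,640),np.uint8);sub=f[y0:y1,x0:x1]
    mm=(abs(sub-mat).max(2)>th)
    if extra=='bright': mm=sub.sum(2)>mat.sum()+60
    m[y0:y1,x0:x1]=mm;m=cv2.morphologyEx(m,cv2.MORPH_CLOSE,np.ones((5,5)))
    m=cv2.morphologyEx(m,cv2.MORPH_OPEN,np.ones((3,3)))
    q=rect(c,m,z,R,t);print(np.round(q[0],4),q[1],round(q[2],3));return q
b=win(270,330,200,300,.005);cv=win(270,330,90,190,.008,extra='bright');bt=win(365,455,175,275,.010)
win(365,455,175,275,.012,extra='bright')
for q in (b,cv,bt): go(*q[0],.03,q[2],s)
E
```

```text
[ 97.4704 106.061  116.1288]
[0.4844 0.2648] (107.0, 24.8) 1.279
[0.5245 0.3926] (65.7, 24.7) 1.263
[0.6149 0.2662] (91.4, 40.6) -1.341
[0.6167 0.2644] (85.3, 37.0) -1.34
at [0.5306 0.3128 0.2227] 1.276 t 5.15 | turn wz units -0.04 then tx -1.97 ty -1.01 tz 6.42 units q7 -0.74 q1 -0.99
at [0.5306 0.3128 0.2227] 1.276 t 5.15 | turn wz units 0.16 then tx 2.47 ty -1.00 tz 6.42 units q7 -0.74 q1 -0.99
at [0.5306 0.3128 0.2227] 1.276 t 5.15 | turn wz units -6.57 then tx -2.15 ty 2.38 tz 6.42 units q7 -0.74 q1 -0.99
```

```bash
python3 -m jog '[-0.6,-0.34,1,0,0,0,0.5, -0.6,-0.34,1,0,0,0,0.5, -0.57,-0.34,1,0,0,0,0.5, 0,0,1,0,0,0,0.5, 0,0,1,0,0,0,0.5]' 15 >/dev/null
python3 -m jog '[0,0,1,0,0,0,0.5, 0,0,0.7,0,0,0,0.5, 0,0,0.4,0,0,0,0.5, 0,0,0.17,0,0,0,0.5, 0,0,0,0,0,0,0.5]'
python3 -m jog '[0,0,0,0,0,0,0.2, 0,0,0,0,0,0,0.1, 0,0,0,0,0,0,0.1, 0,0,0,0,0,0,0.1, 0,0,0,0,0,0,0.1]' 15
python3 -m jog '[0,0,-0.5,0,0,0,0.1, 0,0,-0.6,0,0,0,0.1, 0,0,0,0,0,0,0.1, 0,0,0,0,0,0,0.1, 0,0,0,0,0,0,0.1]'
python3 go.py 0.506 -0.021 0.05 1.616
```

```text
time_s: 6.45
tool_pos: [0.4865, 0.2706, 0.0048]
tool_rot: [3.141, -0.0, 1.275]
contact_force: [0.2, -1.1, 0.4]
gripper_width: 0.044
finger_force: 0.0
time_s: 7.08
tool_pos: [0.4865, 0.2707, 0.005]
tool_rot: [3.141, -0.001, 1.275]
contact_force: [-1.1, -0.1, 6.0]
gripper_width: 0.0238
finger_force: 15.0
time_s: 7.7
tool_pos: [0.4858, 0.2703, 0.0372]
tool_rot: [-3.141, 0.001, 1.275]
contact_force: [-0.3, -0.2, -0.7]
gripper_width: 0.0237
finger_force: 15.0
at [0.4858 0.2703 0.0372] 1.275 t 7.7 | turn wz units -4.26 then tx -9.73 ty 0.23 tz -0.43 units q7 -0.62 q1 -0.90
```

```bash
python3 -m jog '[0,0,-0.5,0,0,-0.85,0.1, 0,0,-0.5,0,0,-0.85,0.1, 0,0,-0.5,0,0,-0.85,0.1, 0,0,-0.5,0,0,-0.85,0.1, 0,0,-0.5,0,0,-0.85,0.1]' >/dev/null
python3 -m jog '[-0.8,0.02,0,0,0,0,0.1, -1,0.02,0,0,0,0,0.1, -1,0.02,0,0,0,0,0.1, -1,0.02,0,0,0,0,0.1, -1,0.02,0,0,0,0,0.1]' >/dev/null
python3 -m jog '[-1,0.02,0,0,0,0,0.1, -1,0.02,0,0,0,0,0.1, -1,0.02,0,0,0,0,0.1, -1,0.02,0,0,0,0,0.1, -0.9,0.02,0,0,0,0,0.1]' >/dev/null
python3 -m jog '[0,0,0,0,0,0,0.1, 0,0,0,0,0,0,0.1, 0,0,0,0,0,0,0.1, 0,0,0,0,0,0,0.1, 0,0,0,0,0,0,0.1]'
python3 - <<'E'
from h import *; from plant import *
import pickle
s=get_state();c=optics.read_camera('wrist')
pickle.dump((s,c),open('w2.pkl','wb'));cv2.imwrite('pics/w2.png',c['frame'][:,:,::-1])
E
```

```text
time_s: 10.2
tool_pos: [0.505, -0.0194, 0.1125]
tool_rot: [-3.142, -0.0, 1.616]
contact_force: [0.3, -0.4, -1.3]
gripper_width: 0.0236
finger_force: 15.0
```

View pics/w2.png

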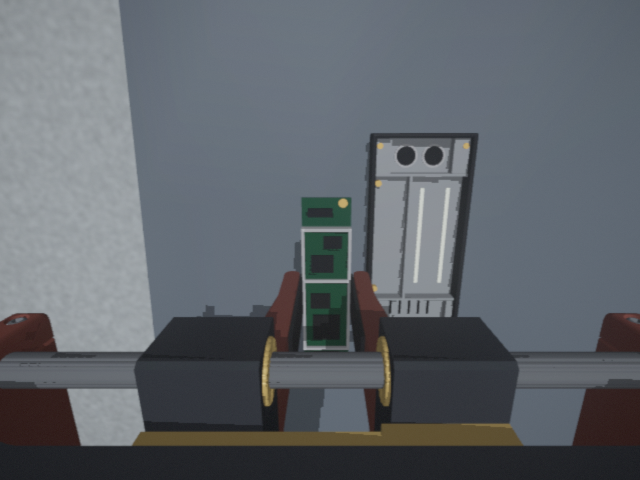

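The wrist view shows the board held straight. The housing rim corners at its camera end are at (370,134) and (476,134).

```bash
python3 - <<'E'
from h import *; import pickle
from go import go
s,c=pickle.load(open('w2.pkl','rb'));R,t=wristcam(c,s)
g=c['frame'].astype(int).sum(2)
# outer edges: transitions mat->black rim
d=g<130
top=[(u,np.argmax(d[110:170,u])+110) for u in range(378,470,4)]
lef=[(np.argmax(d[v,350:400])+350,v) for v in range(140,270,4)]
rig=[(490-1-np.argmax(d[v,440:490][::-1]),v) for v in range(140,300,4)]
P={k:cast(c,np.array(x),.018,R,t)[:,:2] for k,x in dict(top=top,lef=lef,rig=rig).items()}
L={k:cv2.fitLine(v.astype(np.float32),cv2.DIST_HUBER,0,.01,.01).ravel() for k,v in P.items()}
for k,l in L.items(): print(k,l.round(4),(np.arctan2(l[1],l[0])%np.pi).round(4))
def X(a,b): 
    q=np.linalg.solve(np.c_[a[:2],-b[:2]],b[2:]-a[2:]);return a[2:]+q[0]*a[:2]
A,B=X(L['top'],L['lef']),X(L['top'],L['rig']);print(A,B,np.linalg.norm(A-B))
th=(np.arctan2(L['rig'][1],L['rig'][0])%np.pi);C=(A+B)/2-.081*np.array([np.cos(th),np.sin(th)]);print('centre',C,th)
# top cam check
c2=pickle.load(open('top.pkl','rb'));m=np.zeros((480,640),bool);m[245:292,275:362]=(c2['frame'].astype(int).sum(2)<150)[245:292,275:362]
print(rect(c2,m,.018))
# board end edge centre at its held height
bt=cast(c,[(326,197)],s['tool_pos'][2]-.002,R,t)[0];print('board end',bt,'centre offset along x tool',((bt-s['tool_pos'])[:2]@[np.cos(1.616),np.sin(1.616)])-.047)
E
```

```text
top [0.999  0.0451 0.5677 0.0766] 0.0451
lef [ 0.0642 -0.9979  0.522  -0.0018] 1.635
rig [ 0.2712 -0.9625  0.6252  0.0026] 1.8455
[0.5171394 0.0742709] [0.60393393 0.07818906] 0.08688295
centre [ 0.58250695 -0.0017335 ] 1.8454762
(array([ 0.57617188, -0.04890818]), (99.7, 75.8), np.float64(-1.5277819850040482))
board end [0.50230173 0.02800429 0.11053148] centre offset along x tool 0.0005148328716213721
```

```bash
python3 - <<'E'
from h import *; import pickle
s,c=pickle.load(open('w2.pkl','rb'));R,t=wristcam(c,s)
Q=cast(c,[(370,134),(476,134),(406,156),(433,156)],.018,R,t)[:,:2];print(Q,np.linalg.norm(Q[0]-Q[1]))
th=1.616;C=(Q[0]+Q[1])/2-.081*np.array([np.cos(th),np.sin(th)]);print(C)
c2=pickle.load(open('top.pkl','rb'));g=c2['frame'].astype(int).sum(2)
for z in [.018]:
  m=np.zeros((480,640),np.uint8);m[245:292,275:362]=(abs(g-282)>60)[245:292,275:362]
  m=cv2.morphologyEx(m,cv2.MORPH_CLOSE,np.ones((7,7)));print(rect(c2,m,z))
print(c2['frame'][268,275:300].sum(1),c2['frame'][268,345:365].sum(1),c2['frame'][244:256,318].sum(1),c2['frame'][278:294,318].sum(1))
E
```

```text
[[0.53237974 0.05887697]
 [0.60773727 0.06227035]
 [0.55962952 0.04482815]
 [0.57915498 0.0457053 ]] 0.07543389362968479
[ 0.57371875 -0.0203436 ]
(array([ 0.57498993, -0.0199631 ]), (168.0, 79.2), np.float64(-1.5245985795562111))
[292 303 293 293 300 288 284 182 138 205 238 269 387 352 363 365 407 396
 390 390 392 374 241 266 392] [340 339 346 377 360 404 378 124 129 181 196 272 274 283 278 276 274 278
 277 286] [281 286 283 278 287 290 288 197 107 172 327 382] [381 384 388 384 378 246 121 251 288 291 284 294 286 282 287 293]
```

```bash
python3 -m jog '[-0.13,-0.17,0.8,0,0,0,0.1, 0,0,1,0,0,0,0.1, 0,0,0.7,0,0,0,0.1, 0,0,0.5,0,0,0,0.1, 0,0,0.3,0,0,0,0.1]' >/dev/null
python3 -m jog '[0,0,0.15,0,0,0,0.1, 0,0,0.1,0,0,0,0.1, 0,0,0.03,0,0,0,0.1, 0,0,0,0,0,0,0.1, 0,0,0,0,0,0,0.1]'
python3 -m jog '[0,0,0,0,0,0,0.32, 0,0,0,0,0,0,0.32, 0,0,0,0,0,0,0.32, 0,0,0,0,0,0,0.32, 0,0,-0.2,0,0,0,0.32]'
python3 -m jog '[0,0,-0.4,0,0,0,0.32, 0,0,-1,0,0,0,0.32, 0,0,-1,0,0,0,0.4, 0,0,-1,0,0,0,0.4, 0,0,-1,0,0,0,0.5]'
python3 go.py 0.5245 0.3926 0.05 1.263
```

```text
time_s: 11.5
tool_pos: [0.5002, -0.0241, 0.0054]
tool_rot: [3.141, -0.0, 1.615]
contact_force: [-0.2, -0.5, -0.7]
gripper_width: 0.0237
finger_force: 15.0
time_s: 12.12
tool_pos: [0.4997, -0.0241, 0.0111]
tool_rot: [-3.141, 0.0, 1.615]
contact_force: [0.5, 1.3, 0.9]
gripper_width: 0.0282
finger_force: 0.0
time_s: 12.75
tool_pos: [0.5, -0.0242, 0.145]
tool_rot: [3.141, -0.0, 1.615]
contact_force: [0.2, -0.5, 0.5]
gripper_width: 0.0414
finger_force: 0.0
at [ 0.5    -0.0242  0.145 ] 1.615 t 12.75 | turn wz units 4.39 then tx 13.49 ty -3.43 tz 3.17 units q7 0.14 q1 -0.44
```

```bash
python3 -m jog '[0,0,0,0,0,0.88,0.5, 0,0,0,0,0,0.88,0.5, 0,0,0,0,0,0.88,0.5, 0,0,0,0,0,0.88,0.5, 0,0,0,0,0,0.88,0.5]' >/dev/null
python3 -m jog '[0.96,-0.24,0,0,0,0,0.5, 0.96,-0.24,0,0,0,0,0.5, 0.96,-0.24,0,0,0,0,0.5, 0.96,-0.24,0,0,0,0,0.5, 0.96,-0.24,0,0,0,0,0.5]' >/dev/null
python3 -m jog '[0.96,-0.24,0,0,0,0,0.5, 0.96,-0.24,0,0,0,0,0.5, 0.96,-0.24,0,0,0,0,0.5, 0.96,-0.24,0,0,0,0,0.5, 0.96,-0.24,0,0,0,0,0.5]' >/dev/null
python3 -m jog '[0.96,-0.24,0,0,0,0,0.5, 0.96,-0.24,0,0,0,0,0.5, 0.96,-0.24,0.5,0,0,0,0.5, 0.96,-0.24,1,0,0,0,0.5, 0,0,1,0,0,0,0.5]'
python3 -m jog '[0,0,0,0,0,0,0.5, 0,0,0,0,0,0,0.5, 0,0,0,0,0,0,0.5, 0,0,0,0,0,0,0.5, 0,0,0,0,0,0,0.5]' >/dev/null
python3 go.py 0.5245 0.3926 0.005 1.263
```

```text
time_s: 15.25
tool_pos: [0.5255, 0.3944, 0.0682]
tool_rot: [3.142, -0.003, 1.267]
contact_force: [0.5, 0.6, 0.3]
gripper_width: 0.044
finger_force: 0.0
at [0.5265 0.3908 0.0688] 1.263 t 15.875 | turn wz units -0.00 then tx 0.04 ty -0.08 tz 2.13 units q7 -0.80 q1 -0.99
```

```bash
python3 -m jog '[0.04,-0.08,0.9,0,0,0,0.5, 0,0,0.7,0,0,0,0.5, 0,0,0.4,0,0,0,0.5, 0,0,0.13,0,0,0,0.5, 0,0,0,0,0,0,0.5]'
python3 -m jog '[0,0,0,0,0,0,0.1, 0,0,0,0,0,0,0.1, 0,0,0,0,0,0,0.1, 0,0,0,0,0,0,0.1, 0,0,0,0,0,0,0.1]' 15
python3 -m jog '[0,0,-0.5,0,0,0,0.1, 0,0,-1,0,0,0,0.1, 0,0,-1,0,0,0,0.1, 0,0,-1,0,0,0,0.1, 0,0,0,0,0,0,0.1]'
python3 - <<'E'
from h import *; from plant import *
import pickle
s=get_state();c=optics.read_camera('wrist')
pickle.dump((s,c),open('w3.pkl','wb'));cv2.imwrite('pics/w3.png',c['frame'][:,:,::-1])
c=optics.read_camera('top');pickle.dump(c,open('top1.pkl','wb'))
f=c['frame'].astype(int);m=np.zeros((480,640),np.uint8);w=np.s_[285:312,285:360]
m[w]=((f[...,1]-f[...,0]>6)&(f[...,1]>=f[...,2]))[w]
m=cv2.morphologyEx(m,cv2.MORPH_CLOSE,np.ones((5,5)))
print(rect(c,m,.006));cv2.imwrite('pics/b.png',cv2.resize(c['frame'][240:320,260:380,::-1],(720,480),interpolation=cv2.INTER_CUBIC))
E
python3 go.py 0.4995 -0.0236 0.1 1.616
```

```text
time_s: 16.5
tool_pos: [0.5246, 0.3925, 0.0044]
tool_rot: [3.141, -0.0, 1.263]
contact_force: [-0.4, -0.9, -0.1]
gripper_width: 0.0436
finger_force: 0.0
time_s: 17.12
tool_pos: [0.5246, 0.3928, 0.0047]
tool_rot: [3.141, -0.001, 1.263]
contact_force: [-0.4, -0.6, 4.5]
gripper_width: 0.0237
finger_force: 15.0
time_s: 17.75
tool_pos: [0.5259, 0.3935, 0.1123]
tool_rot: [3.139, -0.004, 1.263]
contact_force: [0.2, -0.2, -0.4]
gripper_width: 0.0233
finger_force: 15.0
(array([ 0.49990729, -0.02259928]), (93.9, 25.0), np.float64(-1.52065153347174))
at [0.524  0.3925 0.1092] 1.263 t 17.85 | turn wz units -4.41 then tx -13.82 ty -1.44 tz 0.31 units q7 -0.82 q1 -1.01
```

View pics/w3.png

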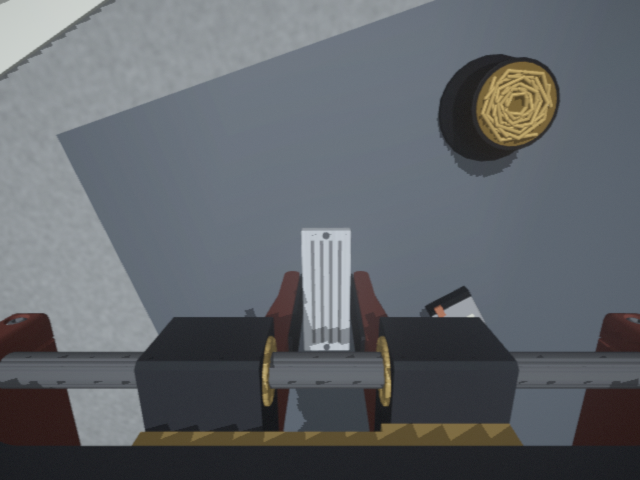

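View pics/b.png

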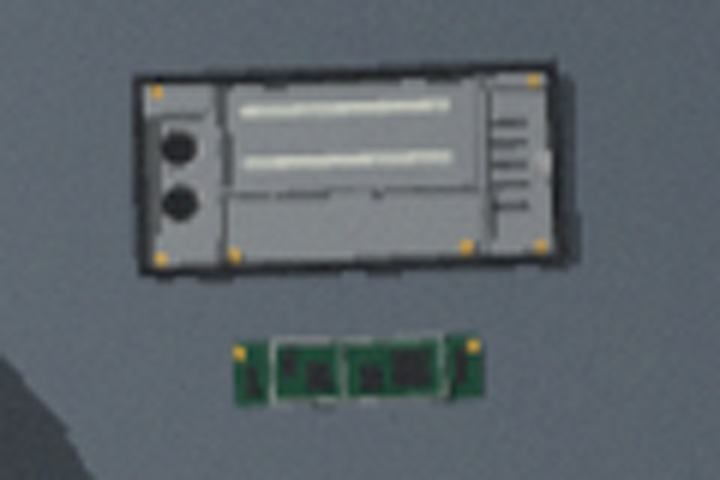

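The cover is held squarely, with its ends at (326,229) and (326,349). The board lies parallel to the housing and centred on it, with a gap of about 24 mm.

```bash
python3 - <<'E'
from h import *; import pickle
s,c=pickle.load(open('w3.pkl','rb'));R,t=wristcam(c,s)
Q=cast(c,[(326,229),(326,349)],s['tool_pos'][2]+.0036,R,t)-s['tool_pos'];a=s['tool_rot'][2]
print(Q[:,:2]@[np.cos(a),np.sin(a)],Q[:,:2]@[np.sin(a),-np.cos(a)])
E
python3 -m jog '[0,0,0,0,0,-0.88,0.1, 0,0,0,0,0,-0.88,0.1, 0,0,0,0,0,-0.88,0.1, 0,0,0,0,0,-0.88,0.1, 0,0,0,0,0,-0.88,0.1]' >/dev/null
python3 -m jog '[-0.98,-0.1,0,0,0,0,0.1, -0.98,-0.1,0,0,0,0,0.1, -0.98,-0.1,0,0,0,0,0.1, -0.98,-0.1,0,0,0,0,0.1, -0.98,-0.1,0,0,0,0,0.1]' >/dev/null
python3 -m jog '[-0.98,-0.1,0,0,0,0,0.1, -0.98,-0.1,0,0,0,0,0.1, -0.98,-0.1,0,0,0,0,0.1, -0.98,-0.1,0,0,0,0,0.1, -0.98,-0.1,0,0,0,0,0.1]' >/dev/null
python3 -m jog '[-0.98,-0.1,0,0,0,0,0.1, -0.98,-0.1,0,0,0,0,0.1, -0.98,-0.1,0,0,0,0,0.1, -0.98,-0.1,0,0,0,0,0.1, 0,0,0,0,0,0,0.1]' >/dev/null
python3 -m jog '[0,0,0,0,0,0,0.1, 0,0,0,0,0,0,0.1, 0,0,0,0,0,0,0.1, 0,0,0,0,0,0,0.1, 0,0,0,0,0,0,0.1]' >/dev/null
python3 go.py 0.5 -0.0232 0.0122 1.616
```

```text
[ 0.03302511 -0.03204686] [-0.00023592 -0.00023642]
at [ 0.5005 -0.0203  0.1093] 1.615 t 20.975 | turn wz units -0.01 then tx -0.10 ty -0.02 tz 3.24 units q7 0.15 q1 -0.39
```

```bash
python3 -m jog '[-0.1,-0.02,0.8,0,0,0,0.1, 0,0,1,0,0,0,0.1, 0,0,0.7,0,0,0,0.1, 0,0,0.4,0,0,0,0.1, 0,0,0.2,0,0,0,0.1]' >/dev/null
python3 -m jog '[0,0,0.1,0,0,0,0.1, 0,0,0.04,0,0,0,0.1, 0,0,0.02,0,0,0,0.1, 0,0,0,0,0,0,0.1, 0,0,0,0,0,0,0.1]'
python3 -m jog '[0,0,0,0,0,0,0.1, 0,0,0,0,0,0,0.1, 0,0,0,0,0,0,0.1, 0,0,0,0,0,0,0.1, 0,0,0,0,0,0,0.1]'
```

```text
time_s: 22.22
tool_pos: [0.5001, -0.0235, 0.0116]
tool_rot: [3.141, -0.0, 1.615]
contact_force: [-0.3, -0.9, 0.6]
gripper_width: 0.0237
finger_force: 15.0
time_s: 22.85
tool_pos: [0.5, -0.0235, 0.0114]
tool_rot: [-3.142, 0.0, 1.615]
contact_force: [1.0, 1.0, -0.1]
gripper_width: 0.0236
finger_force: 15.0
```

```bash
python3 -m jog '[0,0,0.01,0,0,0,0.1, 0,0,0,0,0,0,0.32, 0,0,0,0,0,0,0.32, 0,0,0,0,0,0,0.32, 0,0,-0.1,0,0,0,0.32]'
python3 -m jog '[0,0,-0.4,0,0,0,0.32, 0,0,-1,0,0,0,0.32, 0,0,-1,0,0,0,0.4, 0,0,-1,0,0,0,0.7, 0,0,0,0,0,0,0.7]' >/dev/null
python3 - <<'E'
from h import *; from plant import *
s=get_state();c=optics.read_camera('wrist')
cv2.imwrite('pics/w4.png',c['frame'][:,:,::-1])
E
python3 go.py 0.6155 0.2658 0.1 1.80
```

```text
time_s: 23.48
tool_pos: [0.4998, -0.0235, 0.0141]
tool_rot: [-3.141, -0.0, 1.615]
contact_force: [-0.4, -0.4, -0.5]
gripper_width: 0.0282
finger_force: 0.0
at [ 0.5007 -0.0234  0.1173] 1.615 t 24.15 | turn wz units -2.31 then tx 8.52 ty 5.92 tz 0.58 units q7 0.15 q1 -0.39
```

View pics/w4.png

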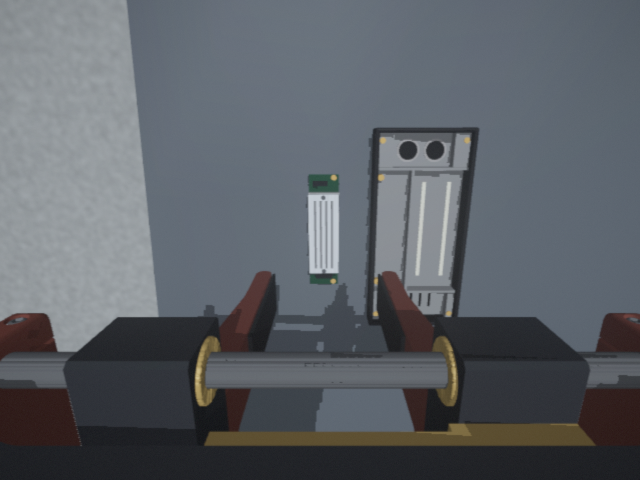

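The cover sits squarely on the board: cover ends at v=194 and 273, board ends at v=174 and 285. I'll check the centring with rays at the two heights while moving to the battery.

```bash
python3 - <<'E'
from h import *; from plant import *
from PIL import Image
E
python3 - <<'E'
from h import *; from plant import *
s=get_state();c=optics.read_camera('wrist');R,t=wristcam(c,s)
C=cast(c,[(323,194),(323,273)],.0145,R,t);B=cast(c,[(323.5,174.5),(323.5,285)],.0036,R,t)
print(C[:,:2],B[:,:2],C.mean(0)-B.mean(0))
E
python3 -m jog '[0,0,0.2,0,0,-0.46,0.7, 0,0,0,0,0,-0.46,0.7, 0,0,0,0,0,-0.46,0.7, 0,0,0,0,0,-0.46,0.7, 0,0,0,0,0,-0.46,0.7]' >/dev/null
python3 -m jog '[0.85,0.59,0,0,0,0,0.7, 0.85,0.59,0,0,0,0,0.7, 0.85,0.59,0,0,0,0,0.7, 0.85,0.59,0,0,0,0,0.7, 0.85,0.59,0,0,0,0,0.7]' >/dev/null
python3 -m jog '[0.85,0.59,0,0,0,0,0.7, 0.85,0.59,0,0,0,0,0.7, 0.85,0.59,0,0,0,0,0.7, 0.85,0.59,0,0,0,0,0.7, 0.85,0.59,0,0,0,0,0.7]' >/dev/null
python3 -m jog '[0,0,0,0,0,0,0.7, 0,0,0,0,0,0,0.7, 0,0,0,0,0,0,0.7, 0,0,0,0,0,0,0.7, 0,0,0,0,0,0,0.7]' >/dev/null
python3 - <<'E'
from h import *; from plant import *
from go import go
s=get_state();c=optics.read_camera('wrist');R,t=wristcam(c,s);f=c['frame'].astype(int)
cv2.imwrite('pics/w5.png',c['frame'][:,:,::-1]);go(.6155,.2658,.006,1.8,s)
E
```

```text
[[ 0.49682776  0.0093361 ]
 [ 0.49954733 -0.0558746 ]] [[ 0.49660565  0.02306065]
 [ 0.50058373 -0.07141707]] [-0.00040715  0.00090896  0.0109    ]
at [0.6148 0.2644 0.1103] 1.798 t 26.7 | turn wz units -0.02 then tx 0.04 ty 0.03 tz 3.48 units q7 -0.11 q1 -0.70
```

View pics/w5.png

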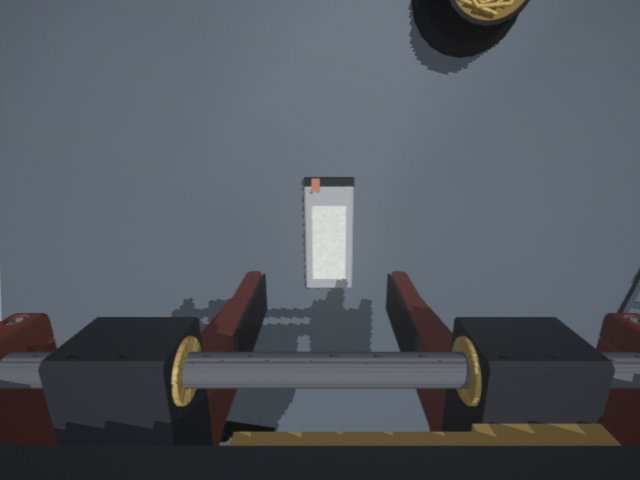

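The cover is centred to about 1 mm. The battery at (329,232) is aligned with the fingers, so I'll grasp it.

```bash
python3 -m jog '[0.04,0.03,0.9,0,0,0,0.7, 0,0,1,0,0,0,0.7, 0,0,0.8,0,0,0,0.7, 0,0,0.5,0,0,0,0.7, 0,0,0.28,0,0,0,0.7]' >/dev/null
python3 -m jog '[0,0,0,0,0,0,0.7, 0,0,0,0,0,0,0.3, 0,0,0,0,0,0,0.3, 0,0,0,0,0,0,0.3, 0,0,0,0,0,0,0.3]' 25
python3 -m jog '[0,0,-0.5,0,0,0,0.3, 0,0,-0.8,0,0,0,0.3, 0,0,-0.8,0,0,0,0.3, 0,0,0,0,0,0,0.3, 0,0,0,0,0,0,0.3]'
python3 go.py 0.654 -0.0164 0.006 1.616
```

```text
time_s: 28.0
tool_pos: [0.6158, 0.2665, 0.0064]
tool_rot: [3.141, -0.0, 1.799]
contact_force: [-0.2, 0.5, 2.8]
gripper_width: 0.0373
finger_force: 25.0
time_s: 28.62
tool_pos: [0.6148, 0.2662, 0.0682]
tool_rot: [-3.141, 0.0, 1.799]
contact_force: [0.3, -1.0, -1.4]
gripper_width: 0.0376
finger_force: 25.0
at [0.6148 0.2662 0.0682] 1.799 t 28.625 | turn wz units 2.29 then tx -9.47 ty 0.88 tz 2.07 units q7 -0.09 q1 -0.69
```

```bash
python3 -m jog '[0,0,0,0,0,0.46,0.3, 0,0,0,0,0,0.46,0.3, 0,0,0,0,0,0.46,0.3, 0,0,0,0,0,0.46,0.3, 0,0,0,0,0,0.46,0.3]' >/dev/null
python3 -m jog '[-0.9,0.09,0,0,0,0,0.3, -0.95,0.09,0,0,0,0,0.3, -0.95,0.09,0,0,0,0,0.3, -0.95,0.09,0,0,0,0,0.3, -0.95,0.09,0,0,0,0,0.3]' >/dev/null
python3 -m jog '[-0.95,0.09,0,0,0,0,0.3, -0.95,0.09,0,0,0,0,0.3, -0.95,0.09,0,0,0,0,0.3, -0.95,0.09,0,0,0,0,0.3, -0.95,0.09,0,0,0,0,0.3]' >/dev/null
python3 -m jog '[0,0,0,0,0,0,0.3, 0,0,0,0,0,0,0.3, 0,0,0,0,0,0,0.3, 0,0,0,0,0,0,0.3, 0,0,0,0,0,0,0.3]'
python3 - <<'E'
from h import *; from plant import *
from go import go
s=get_state();c=optics.read_camera('wrist')
cv2.imwrite('pics/w6.png',c['frame'][:,:,::-1]);go(.654,-.0164,.0066,1.616,s)
E
```

```text
time_s: 31.12
tool_pos: [0.6548, -0.0151, 0.0687]
tool_rot: [-3.142, -0.0, 1.616]
contact_force: [0.3, -0.5, -0.6]
gripper_width: 0.0379
finger_force: 25.0
at [ 0.6548 -0.0151  0.0687] 1.616 t 31.125 | turn wz units -0.01 then tx -0.04 ty -0.03 tz 2.07 units q7 0.19 q1 -0.30
```

View pics/w6.png

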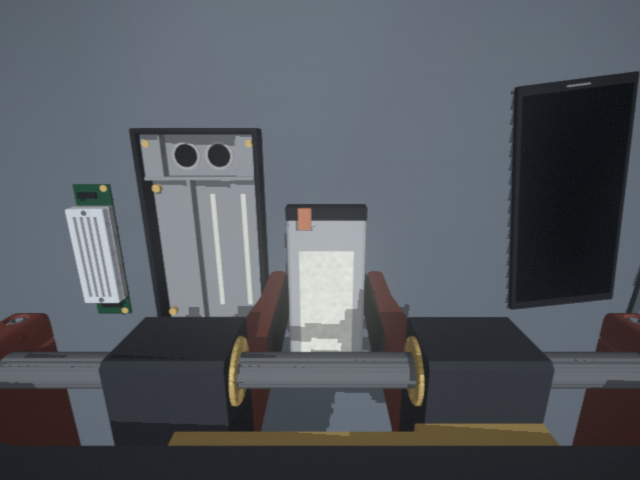

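The battery is held parallel to the housing, between the housing and the display, and the fingers clear both. I'll lower it.

```bash
python3 -m jog '[-0.04,-0.03,0.8,0,0,0,0.3, 0,0,0.7,0,0,0,0.3, 0,0,0.35,0,0,0,0.3, 0,0,0.15,0,0,0,0.3, 0,0,0.07,0,0,0,0.3]' >/dev/null
python3 -m jog '[0,0,0,0,0,0,0.3, 0,0,0,0,0,0,0.48, 0,0,0,0,0,0,0.48, 0,0,0,0,0,0,0.48, 0,0,-0.1,0,0,0,0.48]'
python3 -m jog '[0,0,-0.4,0,0,0,0.48, 0,0,-1,0,0,0,0.48, 0,0,-1,0,0,0,0.48, 0,0,-1,0,0,0,0.48, 0,0,-0.8,0,0,0,0.48]' >/dev/null
for i in 1 2; do python3 -m jog '[0,0,0,0,0,1,0.48, 0,0,0,0,0,1,0.48, 0,0,0,0,0,1,0.48, 0,0,0,0,0,1,0.48, 0,0,0,0,0,1,0.48]' >/dev/null; done
python3 -m jog '[0,0,0,0,0,1,0.48, 0,0,0,0,0,1,0.48, 0,0,0,0,0,1,0.48, 0,0,0,0,0,0,0.48, 0,0,0,0,0,0,0.48]'
python3 go.py 0.588 -0.267 0.10 0.572
```

```text
time_s: 32.42
tool_pos: [0.6538, -0.017, 0.0096]
tool_rot: [-3.141, -0.0, 1.615]
contact_force: [0.6, 1.1, 0.5]
gripper_width: 0.0422
finger_force: 0.0
time_s: 34.92
tool_pos: [0.6541, -0.0169, 0.1361]
tool_rot: [3.142, -0.0, 0.576]
contact_force: [0.2, -0.6, 0.7]
gripper_width: 0.0421
finger_force: 0.0
at [ 0.6541 -0.0169  0.1361] 0.576 t 34.925 | turn wz units 0.06 then tx -6.36 ty 5.82 tz 1.20 units q7 -0.72 q1 -0.49
```

```bash
python3 -m jog '[-0.91,0.83,0,0,0,0,0.48, -0.91,0.83,0,0,0,0,0.48, -0.91,0.83,0,0,0,0,0.48, -0.91,0.83,0,0,0,0,0.48, -0.91,0.83,0,0,0,0,0.48]' >/dev/null
python3 -m jog '[-0.91,0.83,0,0,0,0,0.48, -0.9,0.83,0,0,0,0,0.48, 0,0,0,0,0,0,0.48, 0,0,0,0,0,0,0.48, 0,0,0,0,0,0,0.48]' >/dev/null
python3 -m jog '[0,0,0,0,0,0,0.48, 0,0,0,0,0,0,0.48, 0,0,0,0,0,0,0.48, 0,0,0,0,0,0,0.48, 0,0,0,0,0,0,0.48]' >/dev/null
python3 - <<'E'
from h import *; from plant import *
from go import go
import pickle
s=get_state();c=optics.read_camera('wrist');pickle.dump((s,c),open('w7.pkl','wb'))
cv2.imwrite('pics/w7.png',c['frame'][:,:,::-1]);go(.588,-.267,.006,.572,s)
E
```

```text
at [ 0.5886 -0.267   0.1356] 0.575 t 36.8 | turn wz units 0.03 then tx -0.02 ty -0.01 tz 4.32 units q7 -0.32 q1 -0.10
```

View pics/w7.png

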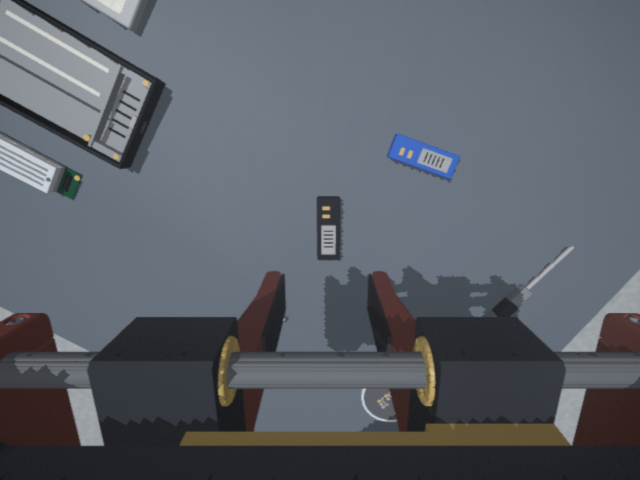

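The black speaker is at u 317–341, v 196–259, straight in the view. The blue look-alike is well clear at (424,157).

```bash
python3 - <<'E'
from h import *; import pickle
from go import go
s,c=pickle.load(open('w7.pkl','rb'));R,t=wristcam(c,s)
Q=cast(c,[(317,196.5),(341,196.5),(340,259),(317.5,259)],.011,R,t)[:,:2];m=Q.mean(0)
print(m,np.linalg.norm(Q[0]-Q[3]),np.linalg.norm(Q[0]-Q[1]));go(*m,.0055,.575,s)
E
```

```text
[ 0.58997188 -0.26972484] 0.055302297910580146 0.020027326273032196
at [ 0.5886 -0.267   0.1356] 0.575 t 36.8 | turn wz units -0.00 then tx -0.01 ty 0.10 tz 4.34 units q7 -0.32 q1 -0.10
```

```bash
python3 -m jog '[0,0.1,1,0,0,0,0.48, 0,0,1,0,0,0,0.48, 0,0,0.9,0,0,0,0.48, 0,0,0.7,0,0,0,0.48, 0,0,0.4,0,0,0,0.48]' >/dev/null
python3 -m jog '[0,0,0.22,0,0,0,0.48, 0,0,0.12,0,0,0,0.48, 0,0,0,0,0,0,0.48, 0,0,0,0,0,0,0.1, 0,0,0,0,0,0,0.1]' 12 
python3 -m jog '[0,0,0,0,0,0,0.1, 0,0,0,0,0,0,0.1, 0,0,-0.5,0,0,0,0.1, 0,0,-0.8,0,0,0,0.1, 0,0,-0.5,0,0,0,0.1]'
python3 go.py 0.579 -0.134 0.0055 0.045
```

```text
time_s: 38.1
tool_pos: [0.5905, -0.2696, 0.0059]
tool_rot: [3.141, -0.0, 0.575]
contact_force: [-0.3, -0.4, -0.3]
gripper_width: 0.0259
finger_force: 0.0
time_s: 38.72
tool_pos: [0.5908, -0.27, 0.0613]
tool_rot: [3.14, -0.001, 0.575]
contact_force: [-0.4, 0.8, 0.0]
gripper_width: 0.0199
finger_force: 12.0
at [ 0.5908 -0.27    0.0613] 0.575 t 38.725 | turn wz units 6.62 then tx -0.19 ty -4.55 tz 1.86 units q7 -0.27 q1 -0.06
```

```bash
python3 -m jog '[0,0,0,0,0,0.83,0.1, 0,0,0,0,0,0.83,0.1, 0,0,0,0,0,0.83,0.1, 0,0,0,0,0,0.83,0.1, 0,0,0,0,0,0.83,0.1]' >/dev/null
python3 -m jog '[0,0,0,0,0,0.83,0.1, 0,0,0,0,0,0.83,0.1, 0,0,0,0,0,0.83,0.1, -0.04,-0.9,0,0,0,0,0.1, -0.04,-0.9,0,0,0,0,0.1]' >/dev/null
python3 -m jog '[-0.04,-0.9,0,0,0,0,0.1, -0.04,-0.9,0,0,0,0,0.1, -0.04,-0.9,0,0,0,0,0.1, 0,0,0,0,0,0,0.1, 0,0,0,0,0,0,0.1]' >/dev/null
python3 -m jog '[0,0,0,0,0,0,0.1, 0,0,0,0,0,0,0.1, 0,0,0,0,0,0,0.1, 0,0,0,0,0,0,0.1, 0,0,0,0,0,0,0.1]' >/dev/null
python3 - <<'E'
from h import *; from plant import *
from go import go
s=get_state();c=optics.read_camera('wrist')
cv2.imwrite('pics/w8.png',c['frame'][:,:,::-1]);go(.579,-.134,.0061,.045,s)
E
```

```text
at [ 0.5783 -0.1349  0.0594] 0.044 t 41.225 | turn wz units -0.02 then tx 0.02 ty -0.03 tz 1.78 units q7 -0.87 q1 -0.39
```

View pics/w8.png

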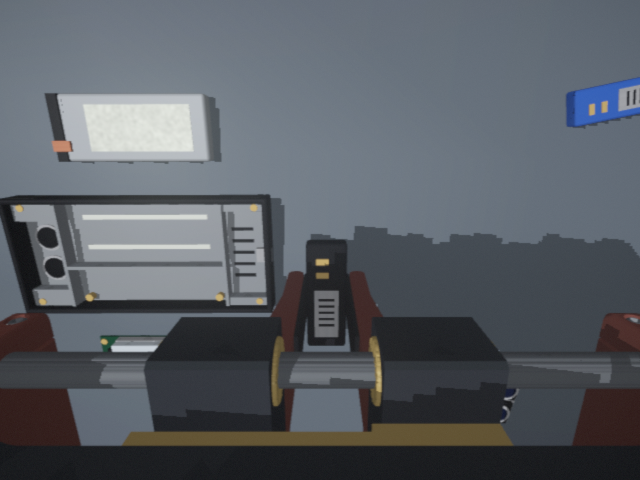

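The battery is well placed beside the housing. The speaker is aligned with the socket end and the finger is clear, so I'll set it down and go for the camera.

```bash
python3 -m jog '[0.02,-0.03,0.7,0,0,0,0.1, 0,0,0.6,0,0,0,0.1, 0,0,0.3,0,0,0,0.1, 0,0,0.13,0,0,0,0.1, 0,0,0.05,0,0,0,0.1]' >/dev/null
python3 -m jog '[0,0,0,0,0,0,0.1, 0,0,0,0,0,0,0.28, 0,0,0,0,0,0,0.28, 0,0,0,0,0,0,0.28, 0,0,-0.1,0,0,0,0.28]'
python3 -m jog '[0,0,-0.4,0,0,0,0.28, 0,0,-1,0,0,0,0.28, 0,0,-1,0,0,0.5,0.5, 0,0,-1,0,0,0.6,0.5, 0,0,-0.8,0,0,0.6,0.5]' >/dev/null
python3 go.py 0.4735 -0.268 0.13 -0.094
```

```text
time_s: 42.52
tool_pos: [0.5788, -0.134, 0.0091]
tool_rot: [-3.141, 0.0, 0.044]
contact_force: [0.1, 0.2, 0.4]
gripper_width: 0.0245
finger_force: 0.0
at [ 0.5792 -0.1342  0.1371] -0.094 t 43.15 | turn wz units -0.01 then tx -3.09 ty 4.77 tz 0.24 units q7 -1.06 q1 -0.49
```

```bash
python3 -m jog '[-0.62,0.95,0,0,0,0,0.5, -0.62,0.95,0,0,0,0,0.5, -0.62,0.95,0,0,0,0,0.5, -0.62,0.95,0,0,0,0,0.5, -0.62,0.95,0,0,0,0,0.5]' >/dev/null
python3 -m jog '[0,0,0,0,0,0,0.5, 0,0,0,0,0,0,0.5, 0,0,0,0,0,0,0.5, 0,0,0,0,0,0,0.5, 0,0,0,0,0,0,0.5]' >/dev/null
python3 - <<'E'
from h import *; from plant import *
from go import go
import pickle
s=get_state();c=optics.read_camera('wrist');pickle.dump((s,c),open('w9.pkl','wb'))
cv2.imwrite('pics/w9.png',c['frame'][:,:,::-1]);go(.4735,-.268,.006,-.094,s)
E
```

```text
at [ 0.4735 -0.2669  0.135 ] -0.092 t 44.4 | turn wz units 0.03 then tx 0.00 ty 0.04 tz 4.30 units q7 -0.79 q1 -0.26
```

View pics/w9.png

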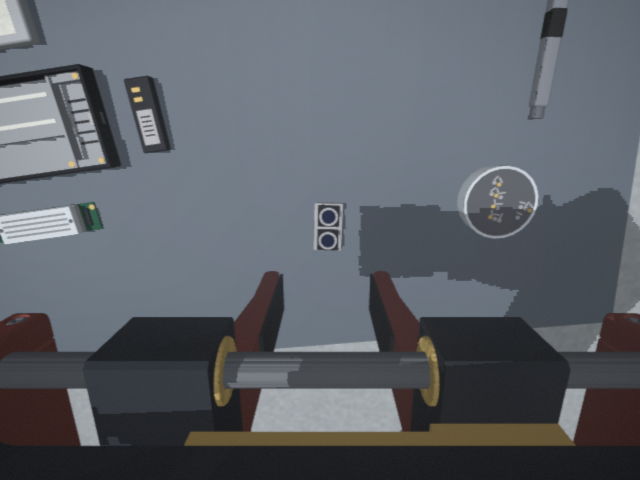

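The speaker sits parallel off the socket end. The camera module is at u 314–342, v 204–250, straight in the view.

```bash
python3 - <<'E'
from h import *; import pickle
from go import go
s,c=pickle.load(open('w9.pkl','rb'));R,t=wristcam(c,s)
Q=cast(c,[(315,204),(342.5,204.5),(341.5,250),(313.5,249.5)],.0085,R,t)[:,:2];m=Q.mean(0)
print(m,np.linalg.norm(Q[0]-Q[3]),np.linalg.norm(Q[0]-Q[1]));go(*m,.005,-.092,s)
E
```

```text
[ 0.47396983 -0.26964853] 0.04047514284902619 0.023244681523609645
at [ 0.4735 -0.2669  0.135 ] -0.092 t 44.4 | turn wz units 0.01 then tx 0.03 ty 0.09 tz 4.33 units q7 -0.79 q1 -0.26
```

```bash
python3 -m jog '[0.03,0.09,1,0,0,0,0.5, 0,0,1,0,0,0,0.5, 0,0,0.9,0,0,0,0.5, 0,0,0.7,0,0,0,0.5, 0,0,0.4,0,0,0,0.5]' >/dev/null
python3 -m jog '[0,0,0.22,0,0,0,0.5, 0,0,0.11,0,0,0,0.5, 0,0,0,0,0,0,0.5, 0,0,0,0,0,0,0.1, 0,0,0,0,0,0,0.1]' 12 
python3 -m jog '[0,0,0,0,0,0,0.1, 0,0,0,0,0,0,0.1, 0,0,-0.5,0,0,-0.5,0.1, 0,0,-0.8,0,0,-0.6,0.1, 0,0,-0.8,0,0,-0.6,0.1]'
python3 go.py 0.5688 0.0959 0.005 0.045
```

```text
time_s: 45.7
tool_pos: [0.4741, -0.2702, 0.0055]
tool_rot: [3.141, -0.001, -0.092]
contact_force: [0.5, -0.6, 0.2]
gripper_width: 0.0274
finger_force: 0.0
time_s: 46.32
tool_pos: [0.4736, -0.2703, 0.0695]
tool_rot: [3.141, 0.0, 0.046]
contact_force: [-0.7, 0.1, 0.1]
gripper_width: 0.0237
finger_force: 12.0
at [ 0.4736 -0.2703  0.0695] 0.046 t 46.325 | turn wz units 0.02 then tx 3.72 ty -12.05 tz 2.15 units q7 -0.59 q1 -0.15
```

```bash
python3 -m jog '[0.286,-0.927,0,0,0,0,0.1, 0.286,-0.927,0,0,0,0,0.1, 0.286,-0.927,0,0,0,0,0.1, 0.286,-0.927,0,0,0,0,0.1, 0.286,-0.927,0,0,0,0,0.1]' >/dev/null
python3 -m jog '[0.286,-0.927,0,0,0,0,0.1, 0.286,-0.927,0,0,0,0,0.1, 0.286,-0.927,0,0,0,0,0.1, 0.286,-0.927,0,0,0,0,0.1, 0.286,-0.927,0,0,0,0,0.1]' >/dev/null
python3 -m jog '[0.286,-0.927,0,0,0,0,0.1, 0.286,-0.927,0,0,0,0,0.1, 0.286,-0.927,0,0,0,0,0.1, 0,0,0,0,0,0,0.1, 0,0,0,0,0,0,0.1]' >/dev/null
python3 -m jog '[0,0,0,0,0,0,0.1, 0,0,0,0,0,0,0.1, 0,0,0,0,0,0,0.1, 0,0,0,0,0,0,0.1, 0,0,0,0,0,0,0.1]'
python3 go.py 0.5688 0.0959 0.0055 0.045
```

```text
time_s: 48.82
tool_pos: [0.5695, 0.0959, 0.0681]
tool_rot: [3.142, 0.0, 0.044]
contact_force: [-0.6, 0.0, -0.1]
gripper_width: 0.0237
finger_force: 12.0
at [0.5695 0.0959 0.0681] 0.044 t 48.825 | turn wz units -0.02 then tx -0.02 ty -0.00 tz 2.09 units q7 -1.25 q1 -0.82
```

```bash
python3 -m jog '[-0.02,0,0.8,0,0,0,0.1, 0,0,0.7,0,0,0,0.1, 0,0,0.35,0,0,0,0.1, 0,0,0.15,0,0,0,0.1, 0,0,0.08,0,0,0,0.1]' >/dev/null
python3 -m jog '[0,0,0,0,0,0,0.1, 0,0,0,0,0,0,0.1, 0,0,0,0,0,0,0.32, 0,0,0,0,0,0,0.32, 0,0,0,0,0,0,0.32]'
python3 -m jog '[0,0,-0.2,0,0,0,0.32, 0,0,-0.6,0,0,0,0.32, 0,0,-1,0,0,0,0.32, 0,0,-1,0,0,0,0.32, 0,0,-1,0,0,0,0.32]' >/dev/null
python3 -m jog '[0,-1,-1,0,0,0,0.32, 0,-1,-1,0,0,0,0.32, 0,-1,0,0,0,0,0.32, 0,-1,0,0,0,0,0.32, 0,-1,0,0,0,0,0.32]' >/dev/null
python3 -m jog '[0,-1,0,0,0,0,0.32, 0,-1,0,0,0,0,0.32, 0,-1,0,0,0,0,0.32, 0,-1,0,0,0,0,0.32, 0,0,0,0,0,0,0.32]'
python3 - <<'E'
from h import *; from plant import *
import pickle
c=optics.read_camera('top');pickle.dump(c,open('top2.pkl','wb'))
cv2.imwrite('pics/end.png',cv2.resize(c['frame'][205:325,220:400,::-1],(800,533),interpolation=cv2.INTER_CUBIC))
C=np.array([.574,-.020]);th=1.616;E=np.array([[np.cos(th),np.sin(th)],[-np.sin(th),np.cos(th)]])
f=c['frame'].astype(int);m=(abs(f-[85,94,103]).max(2)>25).astype(np.uint8)
m[:205]=0;m[325:]=0;m[:,:230]=0;m[:,400:]=0
m=cv2.morphologyEx(m,cv2.MORPH_CLOSE,np.ones((3,3)))
n,l,st,ce=cv2.connectedComponentsWithStats(m)
for i in range(1,n):
    if st[i,4]>25:
        q=rect(c,l==i,.01);print(ce[i].round(),(E@(q[0]-C)).round(4),q[1],((q[2]-th)%np.pi).round(3))
c0=pickle.load(open('top.pkl','rb'))['frame'].astype(int)
d=(abs(f-c0).max(2)>40);print('changed px: display',d[148:190,262:336].sum(),'tin',d[295:326,475:508].sum(),'driver',d[220:285,498:510].sum(),'cleaner',d[208:243,98:134].sum(),'housing',d[250:288,281:357].sum())
E
```

```text
time_s: 50.08
tool_pos: [0.5689, 0.0959, 0.0058]
tool_rot: [-3.142, -0.0, 0.044]
contact_force: [-0.1, 0.0, -0.6]
gripper_width: 0.028
finger_force: 0.0
time_s: 51.95
tool_pos: [0.5563, 0.3686, 0.1804]
tool_rot: [-3.141, -0.0, 0.048]
contact_force: [0.2, 0.0, 0.4]
gripper_width: 0.0278
finger_force: 0.0
[318. 234.] [-0.0015 -0.0786] (92.6, 39.7) 3.107
[288. 285.] [0.0594 0.0412] (288.3, 164.1) 0.0
[368. 267.] [-0.113   0.0015] (57.3, 22.9) 1.52
[319. 301.] [0.0008 0.0749] (92.9, 24.7) 3.107
changed px: display 0 tin 0 driver 0 cleaner 0 housing 0
```

View pics/end.png

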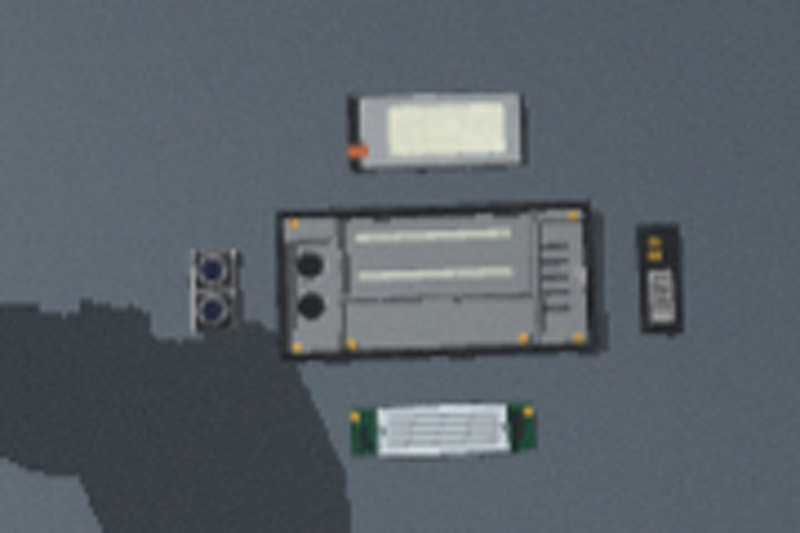

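The final view shows all parts centred and parallel around the housing, with the cover square on the board. The bystanders and the housing have not moved.

```bash
python3 -c "
from plant import workorder
print(workorder.hand_in())"
```

```text
the job is handed in; nothing more can be done
None
```

I handed the job in at about 52 s of the 112 s allowed. Going by the last images, the board (with its cover), battery, loudspeaker and camera all lie at their own sides or ends of the housing within the required gaps, and the housing and the four bystanders have not moved. The hand-in gave no verdict back.

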